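# Clamp the pencil and start the sharpener

## Task

On the desktop sharpening machine, swing the lever of the red cam so that the cam's white-dotted nose points squarely at the sprung steel follower and holds it pushed back, clamping the pencil, and let go of the lever. Then press the flat green start pad with about 5 newtons for a moment, without ramming it, and move clear. Leave the tumbler, abacus, tin pencil box and little green sharpener where they are.

Things in the scene. Friction and masses are not known exactly. Their poses are not given: they have to be found in the camera images.
- machine: White sharpening machine fixed to the table, 200 (x) by 240 (y) mm, deck 35 mm above the table; place and yaw vary. Origin: centre of underside; z up. Machine x, y in mm: blue cutter head 80 x 60 about (55, 84), top 90 above the table; fixed yellow pencil along y at x = 52, axis 46 above the table, to y = -98. Follower and jaw lie between cam and pencil.
- cam (a joint): Turn of the red cam about its upright axis, rad, anticlockwise from above positive; 0 = nose points along machine +x straight at the follower (high point). Starts at -2.2 to -1.2: turn it anticlockwise. Stops at -2.4 and +0.7, so it can be overshot. Stays where left (friction 0.08 N m, follower adds up to 0.05). The nose meets the follower at about -0.7.
- cam_axis (a point): Point on the cam's turning axis, at the cam's upper face, 53 mm above the table; at machine (-35, 0) mm. The cam is a 14 mm thick red disc of radius 20 mm with a lobe whose nose reaches 31 mm from the axis.
- cam_nose (a point): Tip of the cam's nose, 31 mm from the axis, at the cam's upper face; a white dot on the upper face lies 7 mm inside it.
- lever_post (a point): Centre of the top of the lever's black upright round post: 14 mm diameter, 42 mm tall, top 99 mm and steel lever's upper face 57 mm above the table. 55 mm from the cam axis, turns with the cam: from above, its direction from the axis is the nose's plus pi + 1 rad anticlockwise. Pinch it from above and lead it round the arc (fingers slip round it), or push it from the side.
- jaw (a joint): How far the sprung steel follower (with the rubber jaw at its other end) is pushed back towards the pencil, m: 0 at rest, about 0.006 with the cam's nose at it (spring 2 N at rest, about 7 N there). It springs back when the cam does not hold it.
- follower_face (a point): Middle of the upper edge of the follower's flat 44 mm wide face, which looks to machine -x at the cam; 25 mm from the cam's axis at rest, 51.5 mm above the table.
- start_pad: Flat green start pad, 32 x 32 mm, in a grey surround on the deck at machine (0, -88) mm. Origin: centre of its underside, 35 mm above the table; upper face 4 mm higher. Gives only 2 mm (2.5 N/mm, bottoms at 5 N). Registers a push by the fingers of over 3 N for 0.1 s, once the cam is set; spoilt by over 40 N.
- pad_top (a point): Centre of the start pad's upper face, 39 mm above the table.
- tumbler: Empty stainless steel tumbler, 72 mm wide, 105 mm tall, standing; origin at the centre of its underside. Leave alone.
- abacus: Wooden abacus with red beads lying flat, 112 (x) by 240 (y) by 18 mm; origin at the centre of its underside. Leave alone.
- pencil_box: Closed tin pencil box, 78 (x) by 193 (y) by 28 mm; origin at the centre of its underside. Leave alone.
- green_sharpener: Small green plastic hand sharpener, 28 x 16 x 13 mm; origin at the centre of its underside. Leave alone.

How it is judged:
On the way, in this order (a step that is already met when the one before it is completed fails the run):
1. the cam's nose points at the follower within 0.2 rad and holds it back by over 4 mm (value of joint cam between -0.2 and 0.2 rad and value of joint jaw above 0.004 m), for 0.3 s.
2. with the cam so set, the start pad is pressed by the fingers with over 3 N (all of step 1 and contact force between start_pad and the fingers above 3 N), for 0.1 s.
At the end, for the whole second after the job is handed in: The cam's nose still points at the follower within 0.2 rad, holding it back by over 4 mm, and the four bystanders are within 30 mm of where they stood (all of step 1 and distance of each of tumbler, abacus, pencil_box, green_sharpener from where it was at the start of the episode below 0.03 m); the robot touches nothing.
It fails at once if the start pad is pressed with over 40 N (contact force between start_pad and anything else above 40 N).
It fails at once if the steel tumbler is shoved 30 mm or more or tipped (distance of tumbler from where it was at the start of the episode above 0.03 m or angle between tumbler's own z axis and vertical above 0.5 rad).
It fails at once if the abacus is shoved 30 mm or more or tipped (distance of abacus from where it was at the start of the episode above 0.03 m or angle between abacus's own z axis and vertical above 0.5 rad).
It fails at once if the tin pencil box is shoved 30 mm or more or tipped (distance of pencil_box from where it was at the start of the episode above 0.03 m or angle between pencil_box's own z axis and vertical above 0.5 rad).
It fails at once if the green hand sharpener is shoved 30 mm or more or tipped (distance of green_sharpener from where it was at the start of the episode above 0.03 m or angle between green_sharpener's own z axis and vertical above 0.5 rad).
It also fails if it takes over 45 s, if anything falls off the work surface, if the arm or the gripper's body presses on something with over 40 N, if the wrist force passes 120 N, or if a joint passes its speed limit or range.

## Robot

A 6-joint arm with a two-finger parallel gripper is mounted at the origin on the work surface. World frame = base frame: x ahead of the robot, y to its left, z up, the work surface at z = 0. Lengths are in m, angles in rad, forces in N, time in s.
With the tool pointing down it reaches from about 0.325 to 0.85 m from the base axis. Payload 4.4 kg.
Tool frame: the origin (TCP) lies on the centre line of the jaws, within the pads' length; the fingertips stand 22 mm ahead of it and the grasp point (between the pads) lies 3 mm ahead of it; y points along the fingers, x is the direction in which the jaws open and shut, and the axes are right-handed (so a half turn about y gives the same grasp; the last joint's range is limited). The gripper opens to 94 mm and grips with 3 to 60 N. Pads are 16 mm wide; open, the fingers measure 119 mm over their backs; the gripper's body (75 mm by 177 mm) begins 78 mm behind the grasp point.
Start: joints at [0.995, 0.207, 1.542, -0, 1.393, -0.15], TCP at [0.238, 0.524, 0.227] pointing down, gripper open.
Joint ranges: [-2.73, 2.73], [-0.86, 2.22], [0.23, 2.46], [-1.11, 4.25], [0.08, 2.63], [-2.82, 2.82]. Speed limits (rad/s): [2.79, 2.79, 3.14, 3.14, 3.14, 3.14].

## Interface

Orientations are given as a rotation vector (axis times angle).
In Python, from rig import env, eyes gives the robot as it stands. The module is installed in compiled form; this text tells all that it offers.
- The arm moves only by the shell command python3 -m jog 'ROWS' [FORCE]. ROWS is JSON, a list of rows, each a list of 5 numbers: the closure, from -1 (fully open) to 1 (shut), so that 0 is half open, then the shift along the tool's x, y, z in cm, then the turn about the tool's y in degrees. A call has 1 to 12 rows; each row shifts and turns the pose as measured when the row begins, along the tool's axes as they then stand; what a row does not reach is not made up. A row lasts 1/8 s, in which the tool goes at most 62.5 mm and 10.7 degrees, less where a joint would pass 70% of its speed; a pose out of reach is approached as far as the arm can. A call is refused whole if a number of a shift passes 6.25 or a number of a turn 10.7, either way. A call with a gripper value outside its range is refused whole. The fingers move at their own pace and stop on an object; FORCE is the grip in N (left out, the last holds). Time passes only in rows, so rows that do not move let the fingers close. It gives the time, the measured TCP pose, the force and the opening at its end, in the units of the state.
- env.observe(): the state, without advancing time (a new reading comes with each control period).
- eyes.snapshot(name): name is "side" or "top"; returns the picture (384x512x3 uint8, red, green, blue); there is no depth.
- eyes.get_calibration(name): a dict with "K" (3x3 intrinsics, pixels), "rvec" (rotation vector, rad) and "tvec" (3), from world to camera coordinates, as OpenCV has them. Camera axes: x right, y down, z forward; pixel columns grow to the right and rows downward; lengths in m; the calibration is good to about 2 mm. A picture is of the moment at which its call begins. get_calibration takes no time and is no camera call.
- env.job_done(): hands the job in, once; it reports no verdict.
The state is a dict: "clock": time; "qpos": joint angles; "dq": joint speeds; "effort": joint torques, N m; "eef_pos": TCP position; "orientation": TCP orientation; "contact_force": force on the tool from outside, world axes, zero at the start; "moment": the same for the moment, N m; "gripper_width": finger opening in m.
Only numpy, scipy, OpenCV 4.12 (cv2) and the standard library are available. Lean on these libraries where they do the work, as an engineer would, in place of code of your own. Each camera call takes 0.05 s, during which the arm holds its last target.

## Working session

There is one attempt and no reset: what is moved stays moved. The work goes in short steps, Python scripts to look and compute and a shell command to move; the robot and the scene stay as the last step left them, time stands still between calls to the robot, and variables do not carry over. Pictures are saved under pics/ and viewed, and the job is handed in when it is done.

```bash
mkdir -p pics; python3 - <<'E'
from rig import env, eyes
import cv2
s=env.observe()
for k,v in s.items(): print(k,v)
for n in("top","side"):
    cv2.imwrite(f"pics/{n}0.png",cv2.cvtColor(eyes.snapshot(n),cv2.COLOR_RGB2BGR)); print(n,eyes.get_calibration(n))
E
```

```text
clock 0.0
qpos [ 9.94497761e-01  2.07411672e-01  1.54294863e+00 -1.00586000e-05
  1.39351387e+00 -1.50493630e-01]
dq [ 8.36552474e-04 -2.39300048e-04 -1.80529361e-04 -1.55718626e-03
  1.03045132e-03  3.30118821e-05]
effort [-2.12803493e-04 -3.70895076e+01 -2.81406677e+01  6.96941069e-02
  3.63044289e-02 -1.61837538e-04]
eef_pos [0.23709407 0.52300266 0.22629803]
orientation [-1.38203031 -0.88850726  0.89192085]
contact_force [-0.56445333 -0.34434511 -0.0026904 ]
moment [ 0.01281865 -0.00988065 -0.02659141]
gripper_width 0.09406250716472297
top {'K': array([[443.21102165,   0.        , 259.81399087],
       [  0.        , 443.21102165, 185.5637802 ],
       [  0.        ,   0.        ,   1.        ]]), 'rvec': array([ 2.13320967, -2.15011881,  0.2086705 ]), 'tvec': array([0.04163181, 0.6526956 , 0.90431822])}
side {'K': array([[463.1932354 ,   0.        , 259.76901178],
       [  0.        , 463.1932354 , 187.004772  ],
       [  0.        ,   0.        ,   1.        ]]), 'rvec': array([ 2.15316351, -0.51892102,  0.28913573]), 'tvec': array([-0.55969446,  0.24864916,  0.72823941])}
```

View pics/top0.png

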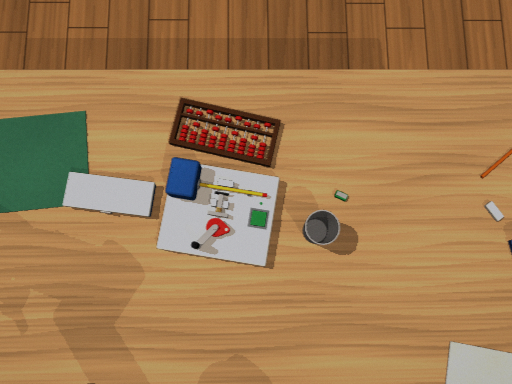

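View pics/side0.png

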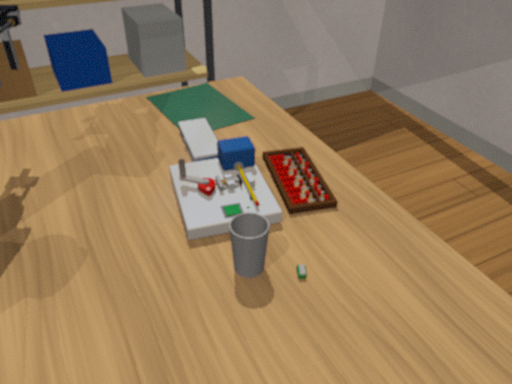

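```bash
python3 - <<'E'
from rig import env
from scipy.spatial.transform import Rotation as R
print(R.from_rotvec(env.observe()['orientation']).as_matrix().round(3))
E
```

```text
[[ 0.413 -0.001 -0.911]
 [ 0.911 -0.002  0.413]
 [-0.002 -1.     0.   ]]
```

The top view shows the machine with its deck at about x 158-280, y 160-265, the pad near (258,218), the cam near (218,228) and the black post near (196,245). The abacus lies above it, the tin box to its left, and the tumbler (322,228) and sharpener (341,196) to its right.

```bash
cat > h.py <<'E'
import numpy as np, cv2
from rig import env, eyes
from scipy.spatial.transform import Rotation as R
def ray(n,uv,z):
    c=eyes.get_calibration(n); Rm=cv2.Rodrigues(c['rvec'])[0]; t=c['tvec']
    o=-Rm.T@t; d=Rm.T@np.linalg.solve(c['K'],[uv[0],uv[1],1.])
    return o+d*(z-o[2])/d[2]
def proj(n,P):
    c=eyes.get_calibration(n); return cv2.projectPoints(np.array(P,float).reshape(-1,3),c['rvec'],c['tvec'],c['K'],None)[0].reshape(-1,2)
def blobs(im,lo,hi,roi,mina=4):
    hsv=cv2.cvtColor(im,cv2.COLOR_RGB2HSV); m=cv2.inRange(hsv,np.array(lo),np.array(hi))
    k=np.zeros_like(m); k[roi[1]:roi[3],roi[0]:roi[2]]=1; m=m*k
    n,l,s,c=cv2.connectedComponentsWithStats(m)
    return [(s[i][4],c[i].round(2).tolist(),s[i][:4].tolist()) for i in range(1,n) if s[i][4]>=mina],m
E
python3 - <<'E'
from h import *
im=cv2.imread('pics/top0.png')[:,:,::-1].copy()
roi=(155,150,290,275)
for nm,lo,hi in(("green",(45,120,40),(80,255,255)),("red",(0,150,80),(8,255,255)),("black",(0,0,0),(180,255,45)),("blue",(100,120,40),(130,255,255)),("yellow",(22,150,120),(32,255,255))):
    b,m=blobs(im,lo,hi,roi); print(nm,b)
    if nm=="green":
        c=max(cv2.findContours(m,0,1)[0],key=cv2.contourArea); print(cv2.minAreaRect(c))
print("origin",ray("top",(256,192),0),ray("top",(356,192),0),ray("top",(256,292),0))
cv2.imwrite('pics/crop.png',cv2.resize(im[150:275,150:290,::-1],None,fx=5.7,fy=4.8*1.1875,interpolation=cv2.INTER_CUBIC)[:600])
cv2.imwrite('pics/crop.png',cv2.resize(im[155:270,150:290,::-1],None,fx=5,fy=5,interpolation=cv2.INTER_CUBIC))
E
```

```text
green [(np.int32(213), [258.14, 217.99], [250, 210, 17, 17])]
((258.16217041015625, 218.0270233154297), (14.467110633850098, 14.467110633850098), 9.462322235107422)
red [(np.int32(12), [230.42, 150.42], [227, 150, 7, 2]), (np.int32(25), [240.2, 151.56], [237, 150, 8, 4]), (np.int32(44), [250.02, 152.45], [246, 150, 9, 6]), (np.int32(61), [260.28, 153.9], [256, 150, 9, 9]), (np.int32(14), [264.36, 194.71], [263, 193, 4, 4]), (np.int32(224), [217.92, 226.55], [207, 218, 23, 19])]
black [(np.int32(110), [233.6, 157.73], [197, 150, 73, 17]), (np.int32(122), [191.05, 187.8], [170, 164, 31, 36]), (np.int32(22), [221.73, 193.09], [216, 192, 13, 4]), (np.int32(41), [195.12, 244.93], [192, 242, 8, 7])]
blue [(np.int32(1063), [182.38, 177.67], [166, 158, 35, 42]), (np.int32(4), [192.5, 198.5], [191, 198, 4, 2])]
yellow [(np.int32(198), [231.64, 189.2], [200, 184, 62, 12])]
origin [0.6478006  0.04404761 0.        ] [ 0.64634664 -0.18589735  0.        ] [0.42488157 0.04589564 0.        ]
```

View pics/crop.png

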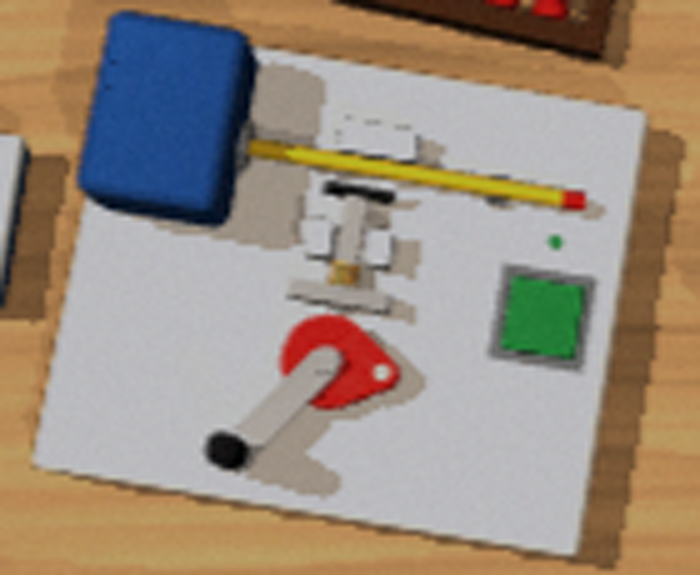

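The enlarged crop shows the deck corners at TR (645,112), BR (577,555) and BL (35,467). The white dot is at (382,372), the post top at (230,450), and the pad centre at about (541,318). In full-image pixels, divide by 5 and add (150,155).

```bash
python3 - <<'E'
from h import *
f=lambda u,v:((u+.0)/5+150-.4,(v)/5+155-.4)
TR=ray("top",f(645,112),.035);BR=ray("top",f(577,555),.035);BL=ray("top",f(35,467),.035)
print(TR,BR,BL,np.linalg.norm(TR-BR),np.linalg.norm(BR-BL))
xa=TR-BR; ya=BL-BR
print("yaw",np.arctan2(xa[1],xa[0]),np.arctan2(-ya[0],ya[1]))
# pencil line
im=cv2.imread('pics/top0.png')[:,:,::-1].copy()
b,m=blobs(im,(22,150,120),(32,255,255),(155,150,290,275)); 
p=np.argwhere(m)[:,::-1]; W=np.array([ray("top",q,.046)[:2] for q in p]); v=cv2.fitLine(W.astype(np.float32),2,0,.01,.01).ravel()
v=v if v[1]>0 else -v; print("pencil yaw",np.arctan2(-v[0],v[1]))
yaw=np.mean([np.arctan2(xa[1],xa[0]),np.arctan2(-ya[0],ya[1]),np.arctan2(-v[0],v[1])])
c=(TR+BL)/2; pad=ray("top",(258.15,218.0),.039)
Rm=np.array([[np.cos(yaw),-np.sin(yaw)],[np.sin(yaw),np.cos(yaw)]])
print("yaw",yaw,"centre corners",c,"from pad",pad[:2]-Rm@[0,-.088],"pad",pad)
c0=(c[:2]+pad[:2]-Rm@[0,-.088])/2
ax=c0+Rm@[-.035,0]
dot=ray("top",f(382,372),.053); post=ray("top",f(230,450),.099); post2=ray("top",(195.1,244.9),.099)
loc=lambda P:Rm.T@(P[:2]-c0)
for n,P in(("dot",dot),("post",post),("post2",post2)):
    d=loc(P)-[-.035,0]; print(n,P,d,np.linalg.norm(d),np.arctan2(d[1],d[0]))
print("axis",ax)
# side check
for n,P in(("pad",[*pad[:2],.039]),("axis",[*ax,.053]),("post",post)): print(n,proj("side",P),proj("top",P))
ims=cv2.imread('pics/side0.png')[:,:,::-1].copy()
print(blobs(ims,(45,120,40),(80,255,255),(160,150,290,230))[0],blobs(ims,(0,150,80),(8,255,255),(160,150,240,230))[0],blobs(ims,(0,0,0),(180,255,50),(160,150,200,230))[0])
E
```

```text
[ 0.67569472 -0.0059792   0.035     ] [0.48213048 0.02655592 0.035     ] [0.52168345 0.25932089 0.035     ] 0.1962795276931079 0.23610159904967482
yaw -0.1665277653292155 -0.168318883671602
pencil yaw -0.16682014
yaw -0.16722226256455777 centre corners [0.59868909 0.12667084 0.035     ] from pad [0.59892465 0.12717989] pad [0.58427758 0.04040741 0.039     ]
dot [0.55989804 0.10946755 0.053     ] [-0.00046033 -0.02369043] 0.02369490660529358 -1.5902250289534996
post [0.52558717 0.1680456  0.099     ] [-0.04404257  0.02835966] 0.052383376319560526 2.5695071625828425
post2 [0.52499659 0.16904075 0.099     ] [-0.04479054  0.02924264] 0.05349135101605214 2.5631988398531744
axis [0.56429509 0.1327509 ]
pad [[230.68913757 208.27331571]] [[258.15 218.  ]]
axis [[204.44421664 182.01116026]] [[215.07691451 227.02398047]]
post [[180.24167368 160.54617647]] [[195.6 244.6]]
[(np.int32(122), [231.84, 209.52], [224, 205, 17, 10])] [(np.int32(137), [207.09, 186.57], [198, 179, 17, 16])] []
```

The corner, pad and pencil estimates agree. Yaw is -0.167, the axis is at (0.564, 0.133), the cam angle is about -1.58, and the post is at about (0.524, 0.170). Now I'll move over the post.

```bash
cat >> h.py <<'E'
def rel(P,ang=None):
    s=env.observe(); M=R.from_rotvec(s['orientation']).as_matrix(); d=M.T@(np.array(P)-s['eef_pos'])*100
    a=np.arctan2(M[1,0],M[0,0]); print("t",s['clock'],"pos",s['eef_pos'].round(4) if hasattr(s['eef_pos'],'round') else s['eef_pos'],"F",np.round(s['contact_force'],1),"w",round(s['gripper_width'],4),"xang",a.round(3),"tilt",M[2].round(3))
    print("shift cm",d.round(2), "turn deg (about tool y)", None if ang is None else np.degrees(-(ang-a)).round(1))
E
python3 -m jog '[[0,-2.55,0,-5,2.5],[0,-2.4,0,-5,2.5],[0,-2.3,0,-5,2.5],[0,-2.0,0,-5,2.5],[0,-1.9,0,-5.2,2.5],[0,-1.7,0,-5.2,2.5]]' 10
python3 -c "
from h import *
rel([.5243,.1695,.150],.83)"
```

```text
clock: 0.85
eef_pos: [0.4351, 0.2517, 0.2235]
orientation: [-1.46, -0.686, 0.695]
contact_force: [1.3, 1.1, -0.1]
gripper_width: 0.0471
t 0.85 pos [0.4351 0.2517 0.2235] F [ 1.3  1.1 -0.1] w 0.0471 xang 0.884 tilt [-0.005 -1.     0.001]
shift cm [ -0.66   7.35 -12.12] turn deg (about tool y) 3.1
```

```bash

python3 -m jog '[[0,-0.3,1,-4,1.5],[0,-0.2,1.5,-4,1.5],[0.2,0,1.5,-3.5,0],[0.2,0,1.5,-0.5,0],[0.2,0,1,0,0]]'
python3 -c "
from h import *
rel([.5243,.1695,.150],.83)
cv2.imwrite('pics/top1.png',eyes.snapshot('top')[100:300,120:320,::-1].repeat(3,0).repeat(3,1))"
```

```text
clock: 1.48
eef_pos: [0.5253, 0.1628, 0.1556]
orientation: [-1.474, -0.638, 0.648]
contact_force: [-0.5, -0.6, -0.5]
gripper_width: 0.0377
t 1.475 pos [0.5253 0.1628 0.1556] F [-0.5 -0.6 -0.5] w 0.0377 xang 0.823 tilt [-0.006 -1.     0.002]
shift cm [0.43 0.56 0.53] turn deg (about tool y) -0.4
```

View pics/top1.png

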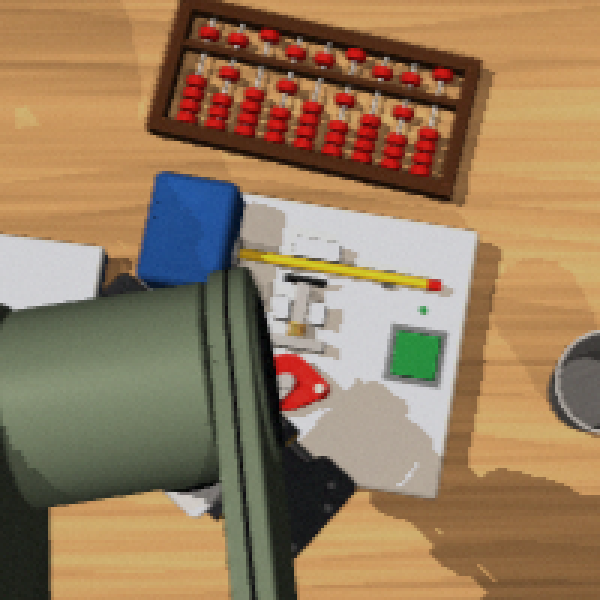

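The arm hides the post, but the white dot at (319,388) in the enlarged view is still visible, so I can read the cam angle from it. Next I'll centre and descend.

```bash

python3 -m jog '[[0.2,0.4,0,0.5,0],[0.2,0.1,0,0.1,0],[0.2,0,0,0,0]]'
python3 -c "
from h import *
rel([.5243,.1695,.088],.83)
cv2.imwrite('pics/side1.png',cv2.resize(eyes.snapshot('side')[90:240,110:310,::-1],None,fx=4,fy=4,interpolation=2))"
```

```text
clock: 1.9
eef_pos: [0.5216, 0.1738, 0.155]
orientation: [-1.472, -0.64, 0.652]
contact_force: [-0.2, -0.4, -0.5]
gripper_width: 0.0375
t 1.9 pos [0.5216 0.1738 0.155 ] F [-0.2 -0.4 -0.5] w 0.0375 xang 0.827 tilt [-0.007 -1.     0.003]
shift cm [-0.09  6.7  -0.51] turn deg (about tool y) -0.2
```

View pics/side1.png

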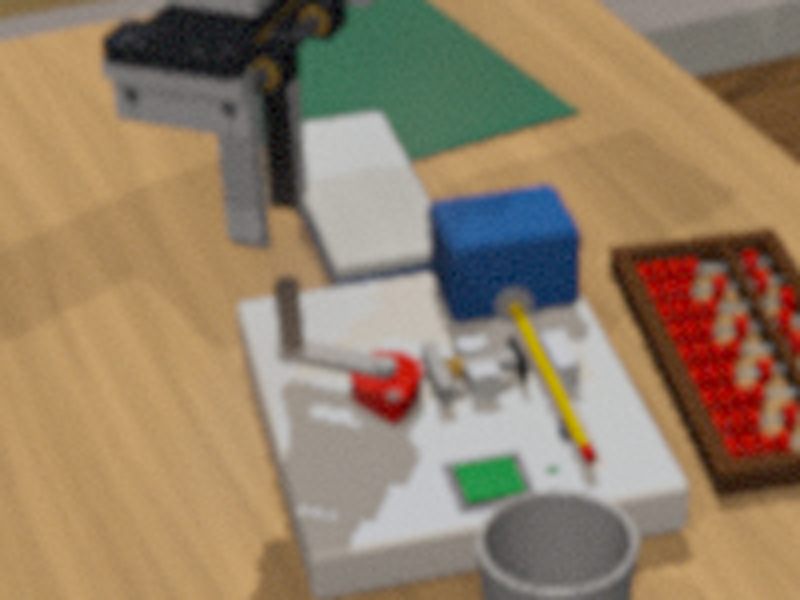

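The fingers straddle the spot above the post (288,285) with good clearance. I'll descend.

```bash

python3 -m jog '[[0.2,-0.05,0.5,-0.4,0],[0.2,0,1.5,-0.1,0],[0.2,0,1.5,0,0],[0.2,0,1.5,0,0],[0.2,0,1.2,0,0],[0.2,0,0.2,0,0]]'
python3 -c "
from h import *
rel([.5243,.1695,.088],.83)"
```

```text
clock: 2.7
eef_pos: [0.524, 0.1692, 0.0856]
orientation: [-1.472, -0.638, 0.653]
contact_force: [0.4, 0.1, -0.1]
gripper_width: 0.038
t 2.7 pos [0.524  0.1692 0.0856] F [ 0.4  0.1 -0.1] w 0.038 xang 0.827 tilt [-0.008 -1.     0.004]
shift cm [ 0.04 -0.24 -0.  ] turn deg (about tool y) -0.2
```

```bash

python3 -m jog '[[0.9,0,-0.2,0,0],[0.9,0,0,0,0],[0.9,0,0,0,0],[0.9,0,0,0,0]]' 10
python3 -c "
from h import *
rel([.5243,.1695,.088],.83)"
```

```text
clock: 3.2
eef_pos: [0.5249, 0.1698, 0.0884]
orientation: [-1.472, -0.64, 0.651]
contact_force: [1.1, 0.6, -3.7]
gripper_width: 0.0141
t 3.2 pos [0.5249 0.1698 0.0884] F [ 1.1  0.6 -3.7] w 0.0141 xang 0.827 tilt [-0.006 -1.     0.003]
shift cm [-0.06  0.04  0.03] turn deg (about tool y) -0.2
```

```bash

cat >> h.py <<'E'
AX=np.array([.5643,.1328])
def arc(goal_cam=0.0):
    s=env.observe(); d=np.array(s['eef_pos'])[:2]-AX; a=np.arctan2(d[1],d[0])%(2*np.pi)
    cam=a+.167-np.pi-1; print("radius",np.linalg.norm(d).round(4),"ang",a.round(3),"cam(tcp)",cam.round(3))
    w=np.pi+1-.167+goal_cam; rel([*(AX+.055*np.array([np.cos(w),np.sin(w)])),.088],w-np.pi/2)
E
python3 -m jog '[[0.9,-0.57,0,-0.03,-6],[0.9,-0.57,0,-0.03,-6],[0.9,-0.57,0,-0.03,-6]]'
python3 -c "
from h import *
arc()"
```

```text
clock: 3.58
eef_pos: [0.5154, 0.1556, 0.0884]
orientation: [-1.377, -0.89, 0.899]
contact_force: [0.2, -0.1, -3.3]
gripper_width: 0.0136
radius 0.054 ang 2.706 cam(tcp) -1.268
t 3.575 pos [0.5154 0.1556 0.0884] F [ 0.2 -0.1 -3.3] w 0.0136 xang 1.151 tilt [-0.004 -1.     0.005]
shift cm [-5.31  0.04 -3.67] turn deg (about tool y) -71.8
```

Tracking well: the TCP follows the arc and forces stay low.

```bash

python3 -m jog '[[0.9,-0.6,0,-0.02,-6],[0.9,-0.6,0,-0.02,-6],[0.9,-0.6,0,-0.02,-6],[0.9,-0.6,0,-0.02,-6],[0.9,-0.6,0,-0.02,-6],[0.9,-0.6,0,-0.02,-6]]'
python3 -c "
from h import *
arc()"
```

```text
clock: 4.32
eef_pos: [0.5115, 0.1205, 0.0884]
orientation: [-1.089, -1.374, 1.377]
contact_force: [1.3, 2.5, -2.7]
gripper_width: 0.0136
radius 0.0542 ang 3.371 cam(tcp) -0.604
t 4.325 pos [0.5115 0.1205 0.0884] F [ 1.3  2.5 -2.7] w 0.0136 xang 1.8 tilt [ 0.002 -1.     0.003]
shift cm [-3.12  0.03 -0.89] turn deg (about tool y) -34.6
```

```bash

python3 -m jog '[[0.9,-0.58,0,-0.02,-6],[0.9,-0.58,0,-0.02,-6],[0.9,-0.58,0,-0.02,-6],[0.9,-0.58,0,-0.02,-6]]'
python3 -c "
from h import *
arc()"
```

```text
clock: 4.82
eef_pos: [0.5198, 0.1015, 0.0883]
orientation: [-0.812, -1.678, 1.672]
contact_force: [-1.4, 2.7, -1.3]
gripper_width: 0.0142
radius 0.0544 ang 3.755 cam(tcp) -0.219
t 4.825 pos [0.5198 0.1015 0.0883] F [-1.4  2.7 -1.3] w 0.0142 xang 2.232 tilt [ 0.008 -1.     0.   ]
shift cm [-1.2   0.02 -0.01] turn deg (about tool y) -9.9
```

```bash

python3 -m jog '[[0.9,-0.55,0,-0.0,-4],[0.9,-0.5,0,-0.0,-4],[0.9,-0.2,0,0,-2],[0.9,0,0,0,0]]'
python3 -c "
from h import *
arc()"
```

```text
clock: 5.32
eef_pos: [0.526, 0.0941, 0.0883]
orientation: [-0.672, -1.798, 1.786]
contact_force: [-0.6, 0.2, -2.9]
gripper_width: 0.0139
radius 0.0544 ang 3.931 cam(tcp) -0.043
t 5.325 pos [0.526  0.0941 0.0883] F [-0.6  0.2 -2.9] w 0.0139 xang 2.412 tilt [ 0.014 -1.    -0.001]
shift cm [-0.24  0.03  0.06] turn deg (about tool y) 0.4
```

```bash

python3 -m jog '[[0.9,-0.26,0,0.02,0],[0.9,-0.1,0,0.0,0],[0.9,0,0,0,0]]'
python3 -c "
from h import *
arc()
cv2.imwrite('pics/top2.png',eyes.snapshot('top')[130:280,130:330,::-1].repeat(4,0).repeat(4,1))
cv2.imwrite('pics/side2.png',cv2.resize(eyes.snapshot('side')[90:240,110:310,::-1],None,fx=4,fy=4,interpolation=2))"
```

```text
clock: 5.7
eef_pos: [0.5273, 0.0928, 0.0883]
orientation: [-0.669, -1.797, 1.784]
contact_force: [-1.1, 1.7, -1.0]
gripper_width: 0.0138
radius 0.0545 ang 3.966 cam(tcp) -0.009
t 5.7 pos [0.5273 0.0928 0.0883] F [-1.1  1.7 -1. ] w 0.0138 xang 2.411 tilt [ 0.017 -1.    -0.001]
shift cm [-0.05  0.03  0.05] turn deg (about tool y) 0.4
```

View pics/top2.png

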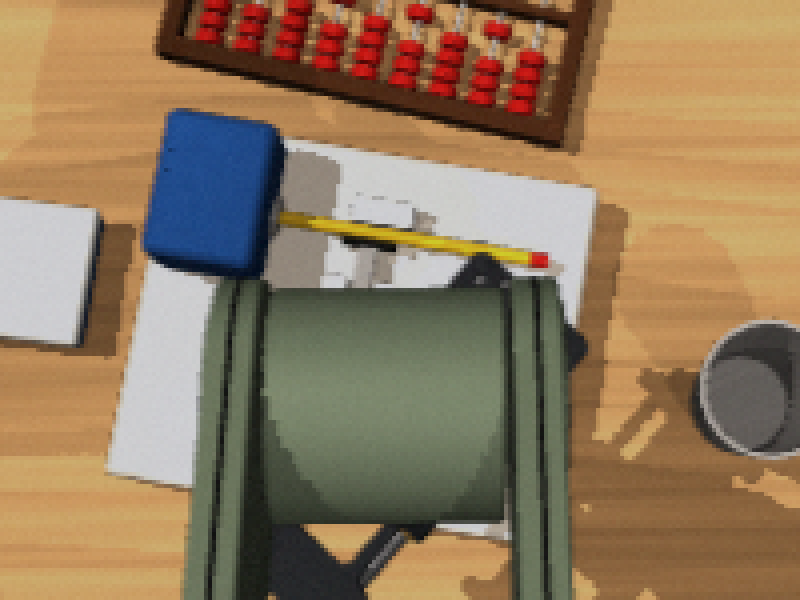

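View pics/side2.png

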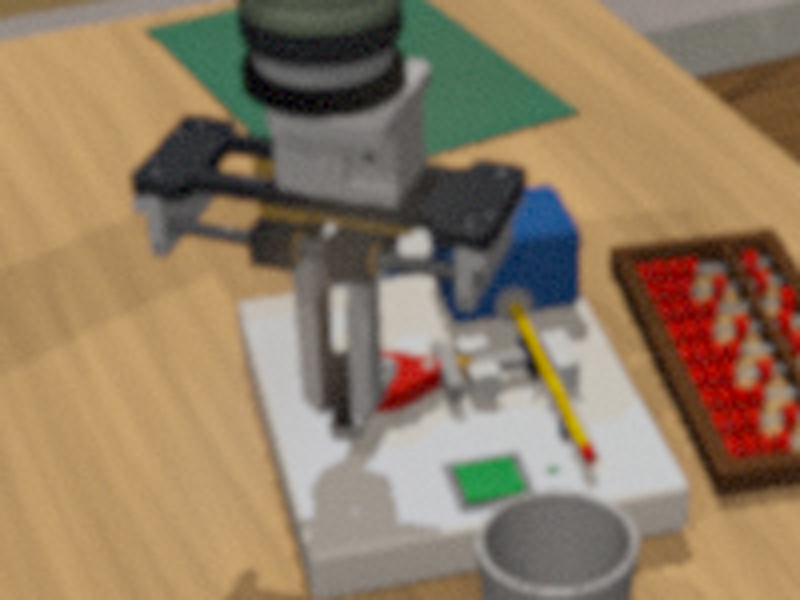

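The side view shows the cam nose at the follower, about (440,378), with the jaw at the pencil. I'll open slightly, rise and check.

```bash

python3 -m jog '[[0.35,0,0,0,0],[0.35,0,0,0,0],[0.35,0,0,0,0],[0.35,0,-1.5,0,0],[0.35,0,-3,0,0],[0.35,0,-4,0,0],[0.35,0,-4,0,0]]'
python3 -c "
from h import *
p=[.5843,.0404]
rel([*p,.15])"
```

```text
clock: 6.68
eef_pos: [0.5284, 0.0892, 0.2168]
orientation: [-0.669, -1.792, 1.787]
contact_force: [0.2, 0.5, 0.1]
gripper_width: 0.0306
t 6.675 pos [0.5284 0.0892 0.2168] F [0.2 0.5 0.1] w 0.0306 xang 2.41 tilt [ 0.016 -1.     0.003]
shift cm [-7.53  6.56 -0.13] turn deg (about tool y) None
```

```bash

python3 -m jog '[[1,-4.3,0,2.9,0],[1,-4.3,0,2.9,0],[1,-4.3,0,2.9,0],[1,-4.3,0,2.9,0],[1,0,0,0,0]]'
python3 - <<'E'
from h import *
rel([.5843,.0404,.15]); print(np.round(env.observe()['qpos'],2))
im=eyes.snapshot('top')
cv2.imwrite('pics/top3.png',cv2.resize(im[150:280,140:300,::-1],None,fx=4,fy=4,interpolation=2))
b,m=blobs(im,(0,150,80),(8,255,255),(195,200,245,250)); print(b)
b,m=blobs(im,(0,0,0),(180,255,45),(195,210,260,280)); print(b)
E
```

```text
clock: 7.3
eef_pos: [0.5863, -0.118, 0.2286]
orientation: [-0.69, -1.805, 1.793]
contact_force: [0.3, -0.4, -0.8]
gripper_width: 0.0004
t 7.3 pos [ 0.5863 -0.118   0.2286] F [ 0.3 -0.4 -0.8] w 0.0004 xang 2.414 tilt [-0.002 -1.    -0.008]
shift cm [ 10.71   7.92 -11.64] turn deg (about tool y) None
[-0.35  0.25  1.49  0.01  1.4  -2.76]
[(np.int32(220), [214.8, 224.46], [207, 213, 18, 24])]
[(np.int32(30), [233.27, 244.13], [231, 241, 6, 7])]
```

View pics/top3.png

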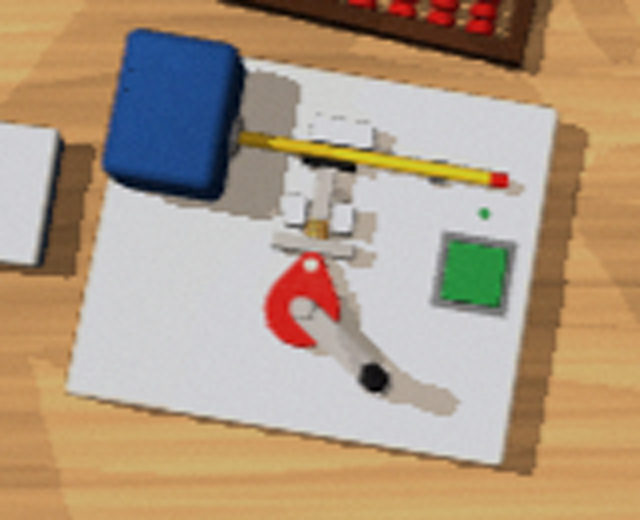

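The top view shows the nose at the follower, with the white dot at (311,264) in the crop and the post at (373,377). Joint 6 is near its limit, so I'll unwind it on the way back to the pad.

```bash
python3 - <<'E'
from h import *
f=lambda u,v:(u/4+140-.4,v/4+150-.4)
for P,off in((ray("top",f(311,264),.053),0),(ray("top",f(373,377),.099),np.pi+1)):
    d=P[:2]-AX; print(np.linalg.norm(d),(np.arctan2(d[1],d[0])+.167-off+np.pi)%(2*np.pi)-np.pi)
E
python3 -m jog '[[1,0,0,0,9],[1,0,0,0,9],[1,0,0,0,9],[1,0,0,0,9],[1,0,0,0,9],[1,0,0,0,9],[1,0,0,0,9],[1,0,0,0,9],[1,0,0,0,9]]'
python3 - <<'E'
from h import *
rel([.5843,.0404,.15]); print(np.round(env.observe()['qpos'],2))
E
```

```text
0.024863402921571912 -0.02431731520055358
0.05487584194990738 -0.02404513724685753
clock: 8.48
eef_pos: [0.5835, -0.1004, 0.2346]
orientation: [-1.431, -0.766, 0.746]
contact_force: [0.8, -0.6, -0.2]
gripper_width: 0.0005
t 8.475 pos [ 0.5835 -0.1004  0.2346] F [ 0.8 -0.6 -0.2] w 0.0005 xang 0.97 tilt [ 0.013 -1.    -0.002]
shift cm [11.55  8.59  7.91] turn deg (about tool y) None
[-0.32  0.23  1.5   0.01  1.41 -1.3 ]
```

Both the dot and the post put the cam at -0.024 rad, well inside tolerance. Now to the pad.

```bash

python3 -m jog '[[1,4,1,2.7,0],[1,4,1.5,2.7,0],[1,3.2,2,2.2,0],[1,0,2,0,0],[1,0,0,0,0]]'
python3 - <<'E'
from h import *
rel([.5843,.0404,.080])
E
```

```text
clock: 9.1
eef_pos: [0.5828, 0.0477, 0.1736]
orientation: [-1.429, -0.775, 0.749]
contact_force: [0.5, -0.2, 0.7]
gripper_width: 0.0004
t 9.1 pos [0.5828 0.0477 0.1736] F [ 0.5 -0.2  0.7] w 0.0004 xang 0.978 tilt [ 0.016 -1.    -0.004]
shift cm [-0.67  9.35 -0.49] turn deg (about tool y) None
```

```bash

python3 -m jog '[[1,-0.5,1.5,-0.4,0],[1,-0.1,2,-0.1,0],[1,0,2,0,0],[1,0,2,0,0],[1,0,1.0,0,0],[1,0,0,0,0]]'
python3 - <<'E'
from h import *
rel([.5843,.0404,.061])
cv2.imwrite('pics/side4.png',cv2.resize(eyes.snapshot('side')[90:240,110:310,::-1],None,fx=4,fy=4,interpolation=2))
E
```

```text
clock: 9.85
eef_pos: [0.5873, 0.0379, 0.0893]
orientation: [-1.434, -0.779, 0.742]
contact_force: [0.1, -0.3, -0.1]
gripper_width: 0.0006
t 9.85 pos [0.5873 0.0379 0.0893] F [ 0.1 -0.3 -0.1] w 0.0006 xang 0.975 tilt [ 0.02  -1.    -0.011]
shift cm [-0.02  2.82  0.42] turn deg (about tool y) None
```

View pics/side4.png

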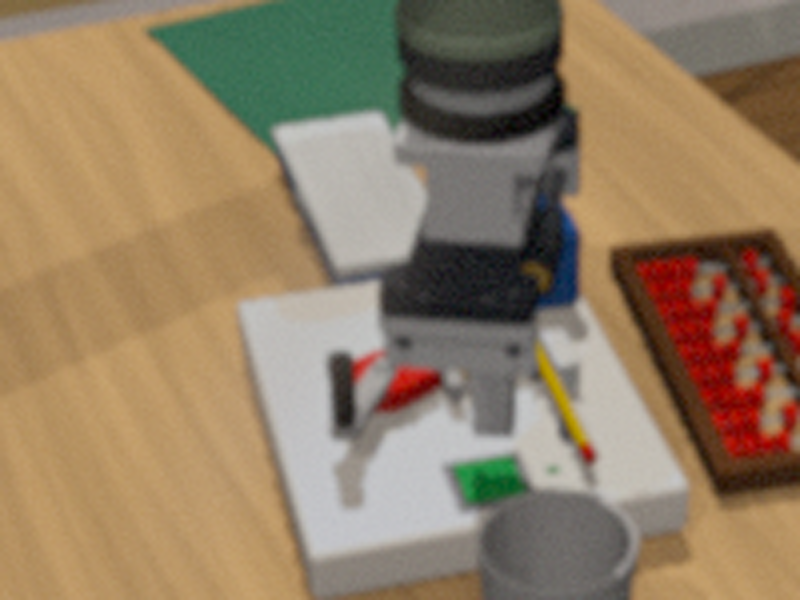

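The closed fingertips at (493,433) hang over the pad at (487,480). I'll correct the offset and step down gently.

```bash

python3 -m jog '[[1,0,1.2,0.4,0],[1,0,0.8,0,0],[1,0,0.2,0,0],[1,0,0,0,0]]'
python3 - <<'E'
from h import *
rel([.5843,.0404,.060])
E
```

```text
clock: 10.4
eef_pos: [0.5861, 0.0404, 0.0682]
orientation: [-1.437, -0.782, 0.739]
contact_force: [0.4, 0.0, -0.3]
gripper_width: -0.0001
t 10.4 pos [0.5861 0.0404 0.0682] F [ 0.4  0.  -0.3] w -0.0001 xang 0.976 tilt [ 0.022 -1.    -0.015]
shift cm [-0.12  0.81  0.16] turn deg (about tool y) None
```

```bash

python3 -m jog '[[1,0,0.3,0.1,0],[1,0,0.2,0,0],[1,0,0,0,0]]'
python3 -m jog '[[1,0,0.1,0,0],[1,0,0,0,0]]'
```

```text
clock: 10.78
eef_pos: [0.5858, 0.0411, 0.0634]
orientation: [-1.437, -0.783, 0.739]
contact_force: [-0.1, -0.1, 1.0]
gripper_width: 0.0001
clock: 11.02
eef_pos: [0.586, 0.0411, 0.0624]
orientation: [-1.437, -0.783, 0.739]
contact_force: [0.5, 0.4, 0.7]
gripper_width: 0.0005
```

```bash

python3 -m jog '[[1,0,0.1,0,0],[1,0,0,0,0]]'
python3 -m jog '[[1,0,0.1,0,0],[1,0,0,0,0]]'
```

```text
clock: 11.28
eef_pos: [0.5861, 0.0411, 0.0615]
orientation: [-1.438, -0.783, 0.739]
contact_force: [-0.3, -0.5, 0.3]
gripper_width: 0.0007
clock: 11.52
eef_pos: [0.5863, 0.0411, 0.0608]
orientation: [-1.438, -0.783, 0.738]
contact_force: [-0.2, -0.4, 1.5]
gripper_width: 0.0005
```

```bash

python3 -m jog '[[1,0,0.1,0,0],[1,0,0,0,0]]'
python3 -m jog '[[1,0,0.07,0,0]]'
```

```text
clock: 11.78
eef_pos: [0.5863, 0.0411, 0.0603]
orientation: [-1.438, -0.783, 0.739]
contact_force: [0.7, 0.5, 2.3]
gripper_width: 0.0006
clock: 11.9
eef_pos: [0.5863, 0.0411, 0.0598]
orientation: [-1.438, -0.783, 0.739]
contact_force: [-1.7, 0.1, 3.9]
gripper_width: 0.0006
```

```bash

python3 -m jog '[[1,0,0.1,0,0]]'
python3 -m jog '[[1,0,0.1,0,0]]'
```

```text
clock: 12.02
eef_pos: [0.5863, 0.0411, 0.0592]
orientation: [-1.438, -0.783, 0.739]
contact_force: [-4.6, -0.1, 9.4]
gripper_width: 0.0004
clock: 12.15
eef_pos: [0.5864, 0.0411, 0.0592]
orientation: [-1.437, -0.783, 0.739]
contact_force: [-5.1, 0.5, 10.2]
gripper_width: 0.0006
```

Bottomed out at about 10 N, well below 40. I'll hold briefly and then retreat.

```bash

python3 -m jog '[[1,0,0,0,0]]'
python3 -m jog '[[1,0,-0.5,0,0],[1,0,-2,0,0],[1,0,-4,0,0],[1,0,-5,0,0],[1,0,-4,0,0],[1,-4,0,-2.7,0],[1,-4,0,-2.7,0],[1,-4,0,-2.7,0],[1,-4,0,-2.7,0],[1,0,0,0,0],[1,0,0,0,0]]'
python3 - <<'E'
from h import *
rel([.5843,.0404,.060])
im=eyes.snapshot('top')
cv2.imwrite('pics/top5.png',cv2.resize(im[90:280,50:370,::-1],None,fx=2.5,fy=2.5,interpolation=2))
cv2.imwrite('pics/crop5.png',cv2.resize(im[150:280,140:300,::-1],None,fx=4,fy=4,interpolation=2))
E
```

```text
clock: 12.28
eef_pos: [0.5863, 0.0411, 0.0597]
orientation: [-1.437, -0.783, 0.739]
contact_force: [-1.3, -0.3, 3.7]
gripper_width: 0.0004
clock: 13.65
eef_pos: [0.5852, -0.1585, 0.2296]
orientation: [-1.447, -0.796, 0.733]
contact_force: [-0.0, 0.6, -0.5]
gripper_width: 0.0007
t 13.65 pos [ 0.5852 -0.1585  0.2296] F [-0.   0.6 -0.5] w 0.0007 xang 0.979 tilt [ 0.027 -0.999 -0.031]
shift cm [15.99 17.05 11.71] turn deg (about tool y) None
```

View pics/top5.png

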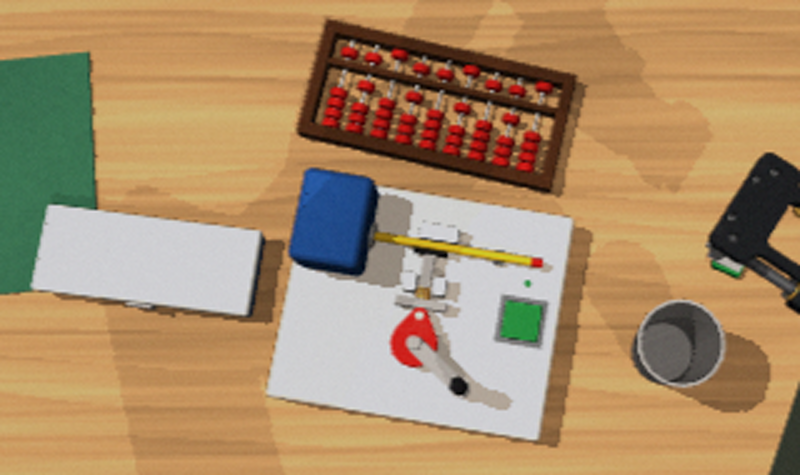

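View pics/crop5.png

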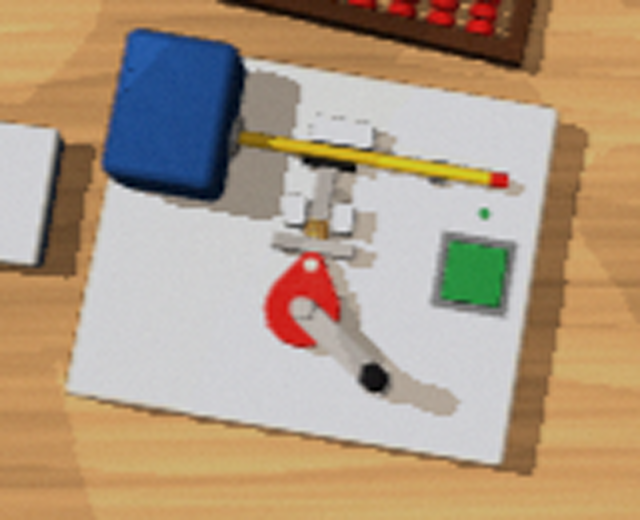

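The cam is unchanged, with the dot at (311,264) and the post at (373,377). The bystanders are in place and the arm is clear of everything, so I'm handing in.

```bash
python3 -c "
from rig import env
print(env.job_done())"
```

```text
the job is handed in; nothing more can be done
None
```

The cam is set on the follower, the start pad has been pressed, and the job is handed in at about 13.7 s of the 45 s allowed. No verdict was reported.

- **Cam:** I pinched the lever post from above, led it round from about -1.58 rad, and let go. The white dot and the post top each put the cam at about -0.024 rad. It looked unchanged in the last picture, with the nose against the follower. I had no direct reading of the jaw's travel; I judged it from the cam angle and the picture.
- **Start pad:** I pressed it with the closed fingertips in small steps until it bottomed. The wrist force was above 3 N in every reading over about 0.4 s. It peaked at about 10 N, which is more than the 5 N asked for but well under the 40 N limit.
- **Bystanders:** In the last top view the tumbler, abacus and tin box looked where they started. The green sharpener was partly hidden by the gripper, and the part I could see was in its place. I compared these by eye and did not measure them again.
- **Arm:** It ended clear of everything, with only about 0.6 N of noise on the wrist. The last joint came within about 0.06 rad of its limit after the lever move, so I unwound it before going to the pad.

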